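# Right the fallen weldment

## Robot

A 7-joint arm with a two-finger parallel gripper is mounted at the origin on the work surface. World frame = base frame: x ahead of the robot, y to its left, z up, the work surface at z = 0. Lengths are in m, angles in rad, forces in N, time in s.
With the tool pointing down it reaches from about 0.4 to 0.85 m from the base axis. Payload 10.4 kg.
Tool frame: the origin (TCP) lies on the centre line of the jaws, within the pads' length; the fingertips stand 22 mm ahead of it and the grasp point (between the pads) lies 3 mm ahead of it; x points along the fingers, y is the direction in which the jaws open and shut, and the axes are right-handed (so a half turn about x gives the same grasp; the last joint's range is limited). The gripper opens to 87 mm and grips with 3 to 60 N. Pads are 19 mm wide; open, the fingers measure 117 mm over their backs; the gripper's body (75 mm by 190 mm) begins 51 mm behind the grasp point.
Start: joints at [1.226, 0.332, -0.065, 1.46, 0.022, 1.35, -0.088], TCP at [0.198, -0.593, 0.245] pointing down, gripper open.
Joint ranges: [-2.6, 2.6], [-0.5, 2.12], [-1.47, 1.34], [0.16, 2.42], [-1.27, 4.41], [0.06, 2.06], [-2.6, 2.6]. Speed limits (rad/s): [2.22, 2.22, 2.79, 2.79, 3.14, 3.14, 3.14].

## Interface

Orientations are given as a unit quaternion [x, y, z, w].
In Python, from bench import * gives the robot as it stands.
- The arm moves only by the tool arm_command, never from a script. Its argument "targets" is one flat list of numbers, 7 for each row, row after row: the turn, a rotation vector about the tool's x, y, z in units of 45 degrees (1.0 is 45 degrees), then the shift along the tool's x, y, z in units of 25 mm (1.0 is 25 mm), then the opening, from 0 (shut) to 1 (fully open). In form: [wx, wy, wz, tx, ty, tz, fingers, wx, wy, wz, tx, ty, tz, fingers, ...]. A call has 1 to 12 rows; each row shifts and turns the pose as measured when the row begins, along the tool's axes as they then stand; what a row does not reach is not made up. A row lasts 1/12 s, in which the tool goes at most 41.7 mm and 7.16 degrees, less where a joint would pass 70% of its speed; a pose out of reach is approached as far as the arm can. A call with a number of a shift or a turn outside -1 to 1 is refused whole. A call with a gripper value outside its range is refused whole. The fingers move at their own pace and stop on an object; "newtons" is the grip in N (left out, the last holds). Time passes only in rows, so rows that do not move let the fingers close. It gives the time, the measured TCP pose, the force and the opening at its end, in the units of the state.
- read_state(): the state, without advancing time (a new reading comes with each control period).
- camera(name): name is "scene" or "top" or "wrist"; returns the picture (420x560x3 uint8, red, green, blue); there is no depth.
- calibration(name): a dict with "camera_matrix" (3x3 intrinsics, pixels), "D" ([k1, k2, p1, p2, k3] as OpenCV has them; the pictures are not rectified), "R" (3x3) and "t" (3): a world point X has camera coordinates R X + t; the wrist camera has in their place "tool_from_camera" (4x4, takes a point from camera to tool coordinates, whose origin is the TCP and whose axes are the tool frame's). Camera axes: x right, y down, z forward; pixel columns grow to the right and rows downward; lengths in m; the calibration is good to about 2 mm. A picture is of the moment at which its call begins: read the wrist's pose just before it. calibration takes no time and is no camera call.
- close_job(): hands the job in, once; it reports no verdict.
The state is a dict: "time": time; "joint_positions": joint angles; "joint_vel": joint speeds; "joint_torque": joint torques, N m; "ee_pos": TCP position; "eef_rot": TCP orientation; "ft_force": force on the tool from outside, world axes, zero at the start; "torque": the same for the moment, N m; "width": finger opening in m.
Only numpy, scipy, OpenCV 4.12 (cv2) and the standard library are available. Lean on these libraries where they do the work, as an engineer would, in place of code of your own. Each camera call takes 0.05 s, during which the arm holds its last target.

## Task

One of the two steel posts has fallen over and lies propped on the short piece of channel. Take hold of it and stand it upright on its foot in the middle of the bare square steel plate; lower it until its foot is down on the plate before you let go, don't drop it. Leave the other post and the tin standing where they are.

Things in the scene. Friction and masses are not known exactly. Their poses are not given: they have to be found in the camera images.
- post_mid (a point): Fallen post: steel tube 40x40x180 mm, open top, on a foot 80x80x5 mm; 0.5-0.75 kg, swings in a light grip. Point: on its axis, 92.5 mm from either end; z from foot to top, x, y square to the tube's sides, y level. Leans some 57 deg from vertical, top roughly towards the robot: foot's lower edge on the bench, tube on the channel's far top edge, last 60 mm free, 25 mm or more above the channel.
- plate_top (a point): The bare square steel plate on which the post is to stand, 170 x 170 x 10 mm, fixed to the bench. This point is the middle of its top face; z is up, x and y along its sides.
- channel: The short piece of rusty C-section channel under the fallen post: 45 mm (x) by 120 mm (y) by 80 mm high, fixed to the bench, web towards the robot. Origin at the middle of its underside; z up.
- postb_mid (a point): A second post of the same shape and size, standing upright at the far side of the bench: leave it. This point is on its axis, 92.5 mm up.
- tin_mid (a point): An open metal tin standing near the middle of the bench, about 72 mm across and 62 mm high: leave it standing. This point is on its axis, 31 mm up.
Things that resemble listed ones, but are neither listed nor needed, are in the scene too. What is shaped like the part that bears post_mid but orange is not meant.

How it is judged:
On the way:
1. the post is lowered upright on the plate while still held (foot middle within 20 mm above the plate, within 20 degrees of upright) (contact force between the fingers and post above 1 N and angle between post_mid's own z axis and vertical below 0.35 rad and horizontal distance between post_mid and plate_top below 0.06 m and z of post_mid in the frame of plate_top below 0.1125 m), for 0.1 s.
At the end, for the whole second after the job is handed in: The post stands still on its foot on the plate, within 3.5 degrees of upright and its axis within 40 mm of the plate's middle; any turn about the vertical will do (angle between post_mid's own z axis and vertical below 0.06 rad and horizontal distance between post_mid and plate_top below 0.04 m and z of post_mid in the frame of plate_top between 0.088 and 0.097 m and linear speed of post below 0.02 m/s); the robot touches nothing.
It fails at once if the standing post or the tin is knocked over or shoved more than 40 mm (distance of any of postb_mid, tin_mid from where it was at the start of the episode above 0.04 m or angle between any of postb_mid, tin_mid's own z axis and vertical above 0.5 rad).
It also fails if it takes over 42 s, if anything falls off the work surface, if the arm or the gripper's body presses on something with over 40 N, if the wrist force passes 120 N, or if a joint passes its speed limit or range.

## Working session

There is one attempt and no reset: what is moved stays moved. The work goes in short steps, Python scripts to look and compute and a tool call to move; the robot and the scene stay as the last step left them, time stands still between calls to the robot, and variables do not carry over. Pictures are saved under pics/ and viewed, and the job is handed in when it is done.

Besides the shell and the picture viewer there is one more tool, called as a command line: name --argument value ..., lists and objects as JSON in quotes. arm_command: Moves the arm, as the interface text tells. Shifts and turns lie within -1 to 1; 1 stands for 25 mm of shift or 45 degrees of turn. Its arguments: {"type":"object","properties":{"targets":{"type":"array","items":{"type":"number","minimum":-1,"maximum":1}},"newtons":{"type":"number"}},"required":["targets"]}

```bash
mkdir -p pics
python3 - <<'E'
from bench import *
import cv2,json
s=read_state();print(s)
for n in["scene","top"]:
    im=camera(n);cv2.imwrite(f"pics/{n}0.png",im[:,:,::-1])
    c=calibration(n);print(n,c)
print(calibration("wrist"))
E
```

```text
{'time': 0.0, 'joint_positions': array([ 1.22639316,  0.3328426 , -0.06471443,  1.46095291,  0.02160735,
        1.34989331, -0.08852663]), 'joint_vel': array([ 2.03106889e-03, -9.34809255e-04,  1.53277448e-03, -3.95103335e-05,
       -5.72250395e-04,  4.90386564e-04, -5.77963505e-04]), 'joint_torque': array([-2.89592197e-05, -6.23254609e+01,  2.50173389e-02, -3.89903176e+01,
       -6.12600334e-02,  3.98923340e-02,  1.90589103e-04]), 'ee_pos': array([ 0.19756122, -0.59257497,  0.2437667 ]), 'eef_rot': array([-0.69786941, -0.11377193,  0.69807564, -0.11280352]), 'ft_force': array([-0.11309026,  1.0456127 , -0.21983083]), 'torque': array([ 0.01999896, -0.02542915,  0.03290262]), 'width': 0.08680261400914073}
scene {'camera_matrix': array([[478.2219363 ,   0.        , 276.06711888],
       [  0.        , 478.2219363 , 209.04002247],
       [  0.        ,   0.        ,   1.        ]]), 'D': array([-0.00329753,  0.        ,  0.        ,  0.        ,  0.        ]), 'R': array([[ 0.02702722,  0.99962612,  0.00414008],
       [ 0.82257088, -0.01988637, -0.56831478],
       [-0.56801997,  0.
[... 447 characters left out ...]
09354559, -0.01070185, -0.99555748]]), 't': array([-0.0846427 ,  0.54048554,  0.95035144])}
{'camera_matrix': array([[363.72754104,   0.        , 274.05540854],
       [  0.        , 363.72754104, 207.36486438],
       [  0.        ,   0.        ,   1.        ]]), 'D': array([-0.0016097,  0.       ,  0.       ,  0.       ,  0.       ]), 'tool_from_camera': array([[ 9.43494646e-06, -2.50375447e-01,  9.68148819e-01,
        -1.39702184e-01],
       [ 9.99999892e-01, -4.47283341e-04, -1.25418437e-04,
         3.86476718e-04],
       [ 4.64438536e-04,  9.68148716e-01,  2.50375415e-01,
        -6.83359154e-02],
       [ 0.00000000e+00,  0.00000000e+00,  0.00000000e+00,
         1.00000000e+00]])}
```

View pics/scene0.png

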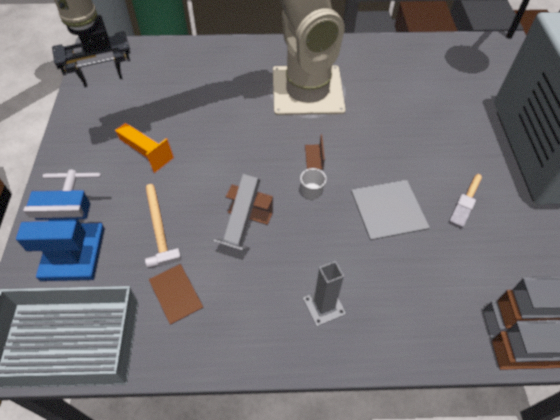

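View pics/top0.png

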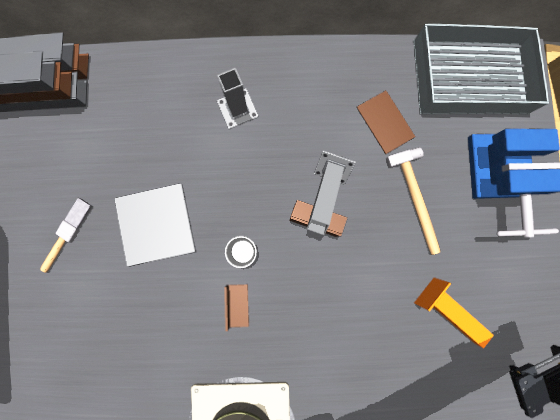

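The scene view looks back towards the robot. The fallen post is near (240,212) and the plate near (390,209). In the top view the post runs from the foot at (335,165) to the top end at (317,232), and the plate is near (155,225). Next I'll enlarge both to pick out features.

Run:
```python
import cv2
a=cv2.imread("pics/scene0.png");b=cv2.imread("pics/top0.png")
cv2.imwrite("pics/c1.png",cv2.resize(a[165:265,200:300],None,fx=6,fy=6,interpolation=cv2.INTER_CUBIC))
cv2.imwrite("pics/c2.png",cv2.resize(b[145:245,270:370],None,fx=6,fy=6,interpolation=cv2.INTER_CUBIC))
```

```text
(no output)
```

View pics/c1.png

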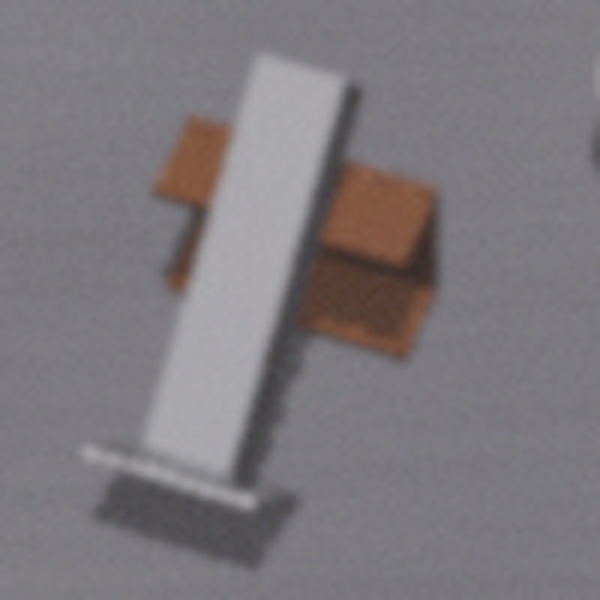

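View pics/c2.png

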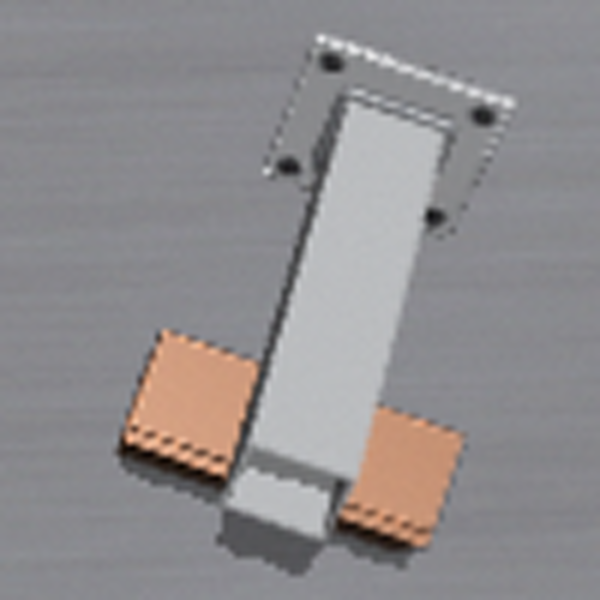

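```bash
cat > h.py <<'E'
import numpy as np,cv2
from bench import *
from scipy.spatial.transform import Rotation as Ro
def ray(n,p):
    c=calibration(n)
    u=cv2.undistortPoints(np.array([[p]],float),c["camera_matrix"],np.array(c["D"]))[0,0]
    R=np.array(c["R"]);d=R.T@np.r_[u,1];o=-R.T@np.array(c["t"]);return o,d/np.linalg.norm(d)
def onz(n,p,z):
    o,d=ray(n,p);return o+d*(z-o[2])/d[2]
def tri(ps,pt):
    o1,d1=ray("scene",ps);o2,d2=ray("top",pt)
    A=np.c_[d1,-d2];s=np.linalg.lstsq(A,o2-o1,rcond=None)[0]
    a=o1+d1*s[0];b=o2+d2*s[1];return (a+b)/2,np.linalg.norm(a-b)
def proj(n,X):
    c=calibration(n)
    return cv2.projectPoints(np.array(X,float).reshape(-1,1,3),cv2.Rodrigues(np.array(c["R"]))[0],np.array(c["t"]),c["camera_matrix"],np.array(c["D"]))[0][:,0]
E
python3 - <<'E'
from h import *
np.set_printoptions(precision=4,suppress=True)
S=lambda x,y:(200+(x+.5)/6-.5,165+(y+.5)/6-.5)
T=lambda x,y:(270+(x+.5)/6-.5,145+(y+.5)/6-.5)
for n,s,t in [("top -y",S(258,55),T(355,482)),("top +y",S(352,80),T(247,450)),
 ("foothigh -y",S(82,452),T(514,103)),("foothigh +y",S(255,500),T(318,38)),
 ("junc -y",S(142,445),T(450,132)),("junc +y",S(235,478),T(345,100)),
 ("chan far -y",S(155,190),T(463,435)),("chan far +y",S(410,262),T(165,330)),("chan near -y",S(190,118),T(430,548)),("chan near +y",S(440,190),T(122,450))]: print(n,*tri(s,t))
# plate corners
im={n:cv2.imread(f"pics/{n}0.png") for n in("scene","top")}
for n,box in(("scene",(345,170,435,245)),("top",(105,175,205,275))):
    x0,y0,x1,y1=box;g=cv2.cvtColor(im[n][y0:y1,x0:x1],cv2.COLOR_BGR2GRAY)
    _,m=cv2.threshold(g,0,255,cv2.THRESH_OTSU)
    c=max(cv2.findContours(m,cv2.RETR_EXTERNAL,cv2.CHAIN_APPROX_NONE)[0],key=cv2.contourArea)
    q=cv2.approxPolyDP(c,6,True)[:,0]+[x0,y0];P=np.array([onz(n,p,.01) for p in q.astype(float)])
    print(n,q.tolist());print(P,P.mean(0))
    # tin, post b
print("cam",ray("scene",(0,0))[0],ray("top",(0,0))[0])
print("tin",onz("top",(241,251),.062),onz("scene",(313,179),.062))
E
```

```text
top -y [ 0.4787 -0.2052  0.1451] 0.002548388698159522
top +y [ 0.4912 -0.1667  0.1427] 0.0010141570277336564
foothigh -y [ 0.6261 -0.2833  0.0623] 0.0009040875446771837
foothigh +y [ 0.6528 -0.2087  0.0648] 0.00221666694827866
junc -y [ 0.6171 -0.2593  0.0524] 0.0003048295847423657
junc +y [ 0.6317 -0.2195  0.0477] 0.0002819785194044795
chan far -y [ 0.4978 -0.2554  0.0745] 0.001171264499208815
chan far +y [ 0.5406 -0.1435  0.076 ] 0.0013033407708871185
chan near -y [ 0.456  -0.2413  0.0724] 0.0007141448079595682
chan near +y [ 0.4964 -0.1277  0.0683] 0.0017822597913014725
scene [[406, 180], [352, 190], [371, 237], [428, 226]]
[[0.4042 0.2626 0.01  ]
 [0.4368 0.1003 0.01  ]
 [0.5957 0.133  0.01  ]
 [0.5645 0.2939 0.01  ]] [0.5003 0.1975 0.01  ]
top [[180, 184], [115, 198], [127, 265], [194, 250]]
[[0.5935 0.1347 0.01  ]
 [0.564  0.2962 0.01  ]
 [0.4009 0.2661 0.01  ]
 [0.4332 0.1023 0.01  ]] [0.4979 0.1998 0.01  ]
cam [ 1.2577 -0.145   1.1103] [ 0.4465 -0.0899  0.9975]
tin [ 0.4289 -0.0144  0.062 ] [ 0.4348 -0.0155  0.062 ]
```

```bash
cat >> h.py <<'E'
np.set_printoptions(precision=4,suppress=True)
def go(target,ydir=None,pr=True,xdir=(0,0,-1)):
    s=read_state();R=Ro.from_quat(s["eef_rot"]).as_matrix();p=np.array(s["ee_pos"])
    print("t",s["time"],"p",p,"F",s["ft_force"],"w",s["width"]);print("axes x,y,z",R.T.tolist() if pr else "")
    d=np.array(target)-p;print("world d",d,"tool units",R.T@d/.025)
    if ydir is not None:
        x=np.array(xdir,float);x/=np.linalg.norm(x);y=np.array(ydir,float);y-=x*(x@y);y/=np.linalg.norm(y)
        if y@R[:,1]<0:y=-y
        G=np.c_[x,y,np.cross(x,y)]
        print("rotvec units(45deg)",Ro.from_matrix(R.T@G).as_rotvec()/(np.pi/4), "shift units in goal frame",G.T@d/.025)
E
python3 - <<'E'
from h import *
G=np.array([.496,-.190,.12+.003])
go(G+[0,0,.1],(.345,.939,0))
print(read_state()["joint_positions"])
print("postb top",onz("top",(231,78),.185),onz("scene",(330,271),.185))
E
```

```text
t 0.1 p [ 0.1976 -0.5926  0.2438] F [-0.0054 -0.8427  0.7037] w 0.08702496282922946
axes x,y,z [[-0.00041663041876749407, 0.001189928486962477, -0.9999992052443292], [0.3163154402163748, -0.9486532312310683, -0.0012606171402934352], [-0.9486539773277796, -0.316315714034332, 1.8845039813419895e-05]]
world d [ 0.2984  0.4026 -0.0208] tool units [  0.8476 -11.5009 -16.4181]
rotvec units(45deg) [0.8581 0.0006 0.0015] shift units in goal frame [  0.8335 -19.2333  -5.6505]
[ 1.2264  0.3328 -0.0647  1.4609  0.0216  1.3499 -0.0885]
postb top [ 0.7852 -0.0105  0.185 ] [ 0.7843 -0.0119  0.185 ]
```

arm_command --targets '[0, 0, 0, 0, -0.7, -1, 1, 0, 0, 0, 0, -0.7, -1, 1, 0, 0, 0, 0, -0.7, -1, 1, 0, 0, 0, 0, -0.7, -1, 1, 0, 0, 0, 0, -0.7, -1, 1, 0, 0, 0, 0, -0.7, -1, 1, 0, 0, 0, 0, -0.7, -1, 1, 0, 0, 0, 0, -0.7, -1, 1, 0, 0, 0, 0, -0.7, -1, 1, 0, 0, 0, 0, -0.7, -1, 1, 0, 0, 0, 0, -0.7, -1, 1, 0, 0, 0, 0, -0.7, -1, 1]'

```text
time: 1.1
ee_pos: [0.4174, -0.2901, 0.2381]
eef_rot: [-0.696, -0.111, 0.702, -0.106]
ft_force: [0.5, -0.3, 0.6]
width: 0.0869
```

arm_command --targets '[0.15, 0, 0, 0, -0.7, -1, 1, 0.15, 0, 0, 0, -0.7, -1, 1, 0.15, 0, 0, 0, -0.7, -1, 1, 0.15, 0, 0, 0, 0, 0, 1, 0.15, 0, 0, 0, 0, 0, 1, 0.1, 0, 0, 0, 0, 0, 1, 0, 0, 0, 0, 0, 0, 1]'

```text
time: 1.68
ee_pos: [0.4865, -0.2113, 0.2359]
eef_rot: [-0.69, 0.129, 0.699, 0.135]
ft_force: [-0.5, -0.2, -0.3]
width: 0.0872
```

Run:
```python
from h import *
go(np.array([.496,-.190,.223]),(.345,.939,0))
im=camera("wrist");cv2.imwrite("pics/w1.png",im[:,:,::-1])
```

```text
t 1.6833 p [ 0.4865 -0.2113  0.2359] F [-0.4641 -0.1688 -0.3203] w 0.08716285121873096
axes x,y,z [[-0.011120933012506263, 0.009343648965935675, -0.9998945049718659], [-0.3668355970891989, -0.9302743488419687, -0.0046130895137701244], [-0.9302193126124303, 0.36674559589809996, 0.013773101764135275]]
world d [ 0.0095  0.0213 -0.0129] tool units [ 0.5185 -0.9308 -0.0479]
rotvec units(45deg) [-0.0299  0.0175  0.0061] shift units in goal frame [ 0.5148 -0.932  -0.0627]
```

View pics/w1.png

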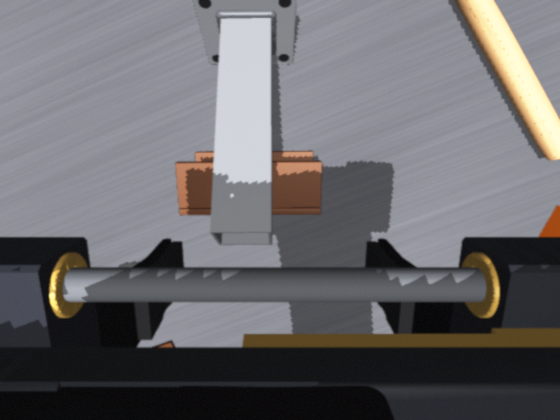

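The wrist picture shows the post's tube running from (246,15) to (242,240), with its top edge at row 232, left of the jaw centre. I'll check that edge by casting a ray.

```bash
cat >> h.py <<'E'
def wonz(p,z,pose=None):
    s=pose or read_state();R=Ro.from_quat(s["eef_rot"]).as_matrix();c=calibration("wrist");M=np.array(c["tool_from_camera"])
    u=cv2.undistortPoints(np.array([[p]],float),c["camera_matrix"],np.array(c["D"]))[0,0]
    o=np.array(s["ee_pos"])+R@M[:3,3];d=R@M[:3,:3]@np.r_[u,1];return o+d*(z-o[2])/d[2]
E
python3 - <<'E'
from h import *
for p in[(212,232),(271,232),(241.5,232)]:print(wonz(p,.149))
for p in[(177,162),(321,161),(179,213),(320,213)]:print(wonz(p,.08))
E
```

```text
[ 0.4938 -0.1703  0.149 ]
[ 0.4799 -0.2063  0.149 ]
[ 0.4868 -0.1883  0.149 ]
[ 0.5414 -0.1475  0.08  ]
[ 0.4998 -0.2568  0.08  ]
[ 0.5017 -0.1305  0.08  ]
[ 0.4587 -0.2414  0.08  ]
```

arm_command --targets '[-0.01, 0.02, 0, 0, -0.6, -0.1, 1, 0, 0, 0, 0.5, -0.3, 0, 1, 0, 0, 0, 1, 0, 0, 1, 0, 0, 0, 1, 0, 0, 1, 0, 0, 0, 0, 0, 0, 1]'

```text
time: 2.15
ee_pos: [0.4984, -0.1881, 0.1702]
eef_rot: [0.699, -0.122, -0.694, -0.124]
ft_force: [-0.3, -0.8, -1.4]
width: 0.0869
```

Run:
```python
from h import *
go(np.array([.497,-.192,.123]),(.355,.935,0))
```

```text
t 2.15 p [ 0.4984 -0.1881  0.1702] F [-0.3346 -0.8022 -1.3643] w 0.08694865404443224
axes x,y,z [[0.007384111593373844, 0.0026692968498151504, -0.9999691744000434], [-0.3427767378262288, -0.9394033843160637, -0.005038803502323108], [-0.9393878767054564, 0.3428033786149923, -0.006021686554513383]]
world d [-0.0014 -0.0039 -0.0472] tool units [1.8866 0.176  0.0115]
rotvec units(45deg) [ 0.0165 -0.0076  0.0065] shift units in goal frame [ 1.8875  0.1665 -0.002 ]
```

arm_command --targets '[0.015, 0, 0, 0.6, 0.2, 0, 1, 0, 0, 0, 0.7, 0, 0, 1, 0, 0, 0, 0.5, 0, 0, 1, 0, 0, 0, 0.3, 0, 0, 1, 0, 0, 0, 0, 0, 0, 1]'

```text
time: 2.57
ee_pos: [0.4973, -0.1906, 0.1163]
eef_rot: [0.698, -0.123, -0.694, -0.126]
ft_force: [0.1, 0.9, -0.7]
width: 0.0869
```

Run:
```python
from h import *
go(np.array([.497,-.192,.123]),(.355,.935,0))
```

```text
t 2.5667 p [ 0.4973 -0.1906  0.1163] F [ 0.0799  0.8592 -0.7335] w 0.08690455612186496
axes x,y,z [[0.0068663144475347715, 0.003592819795622565, -0.9999699722350786], [-0.3459283261847452, -0.9382433439350143, -0.005746364473576238], [-0.938235816236477, 0.34595739507569256, -0.005199415689581155]]
world d [-0.0003 -0.0014  0.0067] tool units [-0.2688  0.0558 -0.0109]
rotvec units(45deg) [ 0.0122 -0.0066  0.0073] shift units in goal frame [-0.2685  0.0572 -0.01  ]
```

arm_command --targets '[0, 0, 0, -0.3, 0.06, 0, 1, 0, 0, 0, 0, 0, 0, 0, 0, 0, 0, 0, 0, 0, 0, 0, 0, 0, 0, 0, 0, 0, 0, 0, 0, 0, 0, 0, 0, 0, 0, 0, 0, 0, 0, 0]' --newtons 25

```text
time: 3.07
ee_pos: [0.4987, -0.1925, 0.129]
eef_rot: [0.7, -0.122, -0.692, -0.125]
ft_force: [0.1, 0.2, 0.4]
width: 0.0619
```

Run:
```python
from h import *
go(np.array([.497,-.192,.123]),(.355,.935,0))
```

```text
t 3.0667 p [ 0.4987 -0.1925  0.129 ] F [0.0714 0.2436 0.397 ] w 0.0619443755147753
axes x,y,z [[0.011932512340417204, 0.0015531888514388192, -0.9999275987558488], [-0.3442718781211829, -0.9388534956861933, -0.005566648249032802], [-0.9387941675810302, 0.3443133765078069, -0.010668161680157603]]
world d [-0.0017  0.0005 -0.006 ] tool units [0.2405 0.007  0.0745]
rotvec units(45deg) [ 0.0145 -0.0135  0.0072] shift units in goal frame [0.2413 0.0065 0.0718]
```

arm_command --targets '[0, 0, 0, 0.15, 0, 0, 0, 0, 0, 0, 0, 0, 0, 0, 0, 0, 0, 0, 0, 0, 0, 0, 0, 0, 0, 0, 0, 0, 0, 0, 0, 0, 0, 0, 0, 0, 0, 0, 0, 0, 0, 0, 0, 0, 0, 0, 0, 0, 0]'

```text
time: 3.65
ee_pos: [0.4989, -0.1927, 0.1252]
eef_rot: [0.7, -0.123, -0.692, -0.125]
ft_force: [-0.1, -0.1, 0.8]
width: 0.04
```

Run:
```python
from h import *
go(np.array([.497,-.192,.123]),(.355,.935,0))
im=camera("scene");cv2.imwrite("pics/s2.png",cv2.resize(im[120:280,160:340,::-1],None,fx=4,fy=3.5))
```

```text
t 3.65 p [ 0.4989 -0.1927  0.1252] F [-0.0937 -0.0972  0.8444] w 0.039990117579245685
axes x,y,z [[0.012266478490625043, 0.001203546325645899, -0.9999240396058497], [-0.3446909229763854, -0.9387009406701509, -0.005358320880793521], [-0.938636085564116, 0.34473046784584627, -0.011099703404028128]]
world d [-0.0019  0.0007 -0.0022] tool units [0.0888 0.002  0.0808]
rotvec units(45deg) [ 0.0139 -0.0141  0.0069] shift units in goal frame [0.0897 0.0024 0.0798]
```

View pics/s2.png

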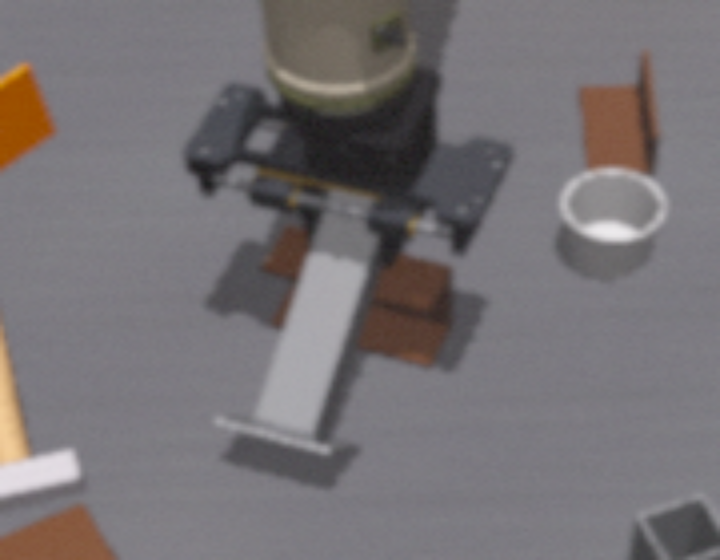

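arm_command --targets '[0, 0, 0, -0.4, 0, -0.3, 0, 0, 0, 0, -0.5, 0, -0.4, 0, 0, 0, 0, -0.5, 0, -0.5, 0, 0, 0, 0, -0.5, 0, -0.5, 0, 0, 0, 0, -0.5, 0, -0.5, 0, 0, 0, 0, 0, 0, 0, 0]'

```text
time: 4.2
ee_pos: [0.5454, -0.2106, 0.1804]
eef_rot: [-0.694, 0.121, 0.698, 0.126]
ft_force: [0.9, 0.4, -5.5]
width: 0.0398
```

Run:
```python
from h import *
go(np.array([.497,-.192,.123]),(.355,.935,0))
im=camera("scene");cv2.imwrite("pics/s3.png",cv2.resize(im[120:280,160:340,::-1],None,fx=4,fy=3.5))
```

```text
t 4.2 p [ 0.5454 -0.2106  0.1804] F [ 0.8925  0.3693 -5.5399] w 0.0397980519450153
axes x,y,z [[-0.004644463365459848, 0.007360596851531093, -0.9999621245697439], [-0.3441512843086697, -0.9388991794309693, -0.005312661531218454], [-0.9389027225803213, 0.34411357496884853, 0.006893841702460237]]
world d [-0.0484  0.0186 -0.0574] tool units [ 2.3115 -0.0193  2.0596]
rotvec units(45deg) [0.0147 0.0088 0.0067] shift units in goal frame [ 2.2971 -0.0076  2.0757]
```

View pics/s3.png

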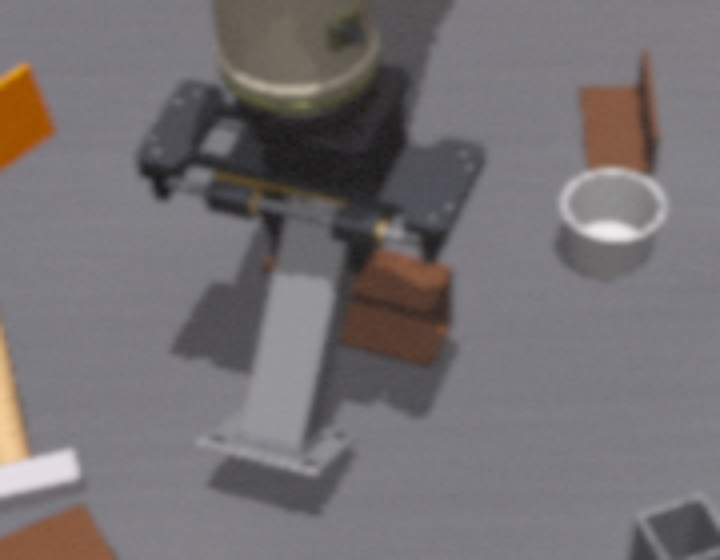

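The post is swinging towards upright in the grip. I'll continue away from the channel and upward.

arm_command --targets '[0, 0, 0, -0.4, 0, -0.6, 0, 0, 0, 0, -0.4, 0, -0.7, 0, 0, 0, 0, -0.4, 0, -0.7, 0, 0, 0, 0, -0.5, 0, -0.7, 0, 0, 0, 0, -0.6, 0, -0.5, 0, 0, 0, 0, -0.6, 0, 0, 0, 0, 0, 0, 0, 0, 0, 0]'

```text
time: 4.83
ee_pos: [0.6135, -0.2363, 0.238]
eef_rot: [-0.684, 0.119, 0.709, 0.127]
ft_force: [1.2, 0.4, -4.9]
width: 0.0398
```

Run:
```python
from h import *
go(np.array([.497,-.192,.123]),(.355,.935,0))
im=camera("scene");cv2.imwrite("pics/s4.png",cv2.resize(im[120:280,160:340,::-1],None,fx=4,fy=3.5))
```

```text
t 4.8333 p [ 0.6135 -0.2363  0.238 ] F [ 1.1729  0.3737 -4.9437] w 0.03978795526651704
axes x,y,z [[-0.033246127706431775, 0.017058359449127952, -0.9993016098082861], [-0.34278830475214184, -0.9394012600467417, -0.004631495195597662], [-0.9388241971304747, 0.34239492548152417, 0.037078860376516184]]
world d [-0.1165  0.0443 -0.115 ] tool units [ 4.7831 -0.0462  4.8118]
rotvec units(45deg) [0.0166 0.0473 0.0056] shift units in goal frame [ 4.6011 -0.0028  4.9863]
```

View pics/s4.png

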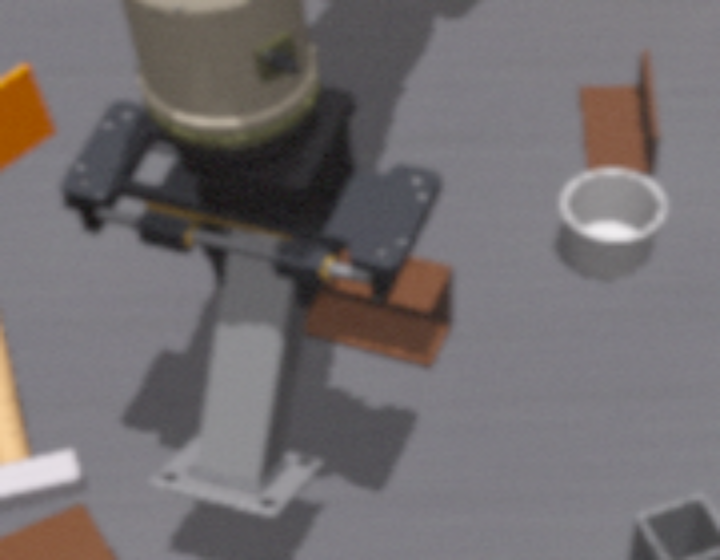

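arm_command --targets '[0, 0.04, 0, -0.5, 0, 0, 0, 0, 0, 0, -0.6, 0, 0, 0, 0, 0, 0, -0.4, 0, 0, 0, 0, 0, 0, 0, 0, 0, 0]' --newtons 25

```text
time: 5.22
ee_pos: [0.6086, -0.2351, 0.2653]
eef_rot: [-0.689, 0.12, 0.703, 0.125]
ft_force: [0.5, -0.6, -5.2]
width: 0.0401
```

arm_command --targets '[0, 0, 0, 0, 0, 0, 0, 0, 0, 0, 0, 0, 0, 0, 0, 0, 0, 0, 0, 0, 0, 0, 0, 0, 0, 0, 0, 0, 0, 0, 0, 0, 0, 0, 0]' --newtons 15

```text
time: 5.63
ee_pos: [0.6065, -0.2346, 0.2601]
eef_rot: [-0.687, 0.12, 0.706, 0.126]
ft_force: [0.4, -0.1, -6.3]
width: 0.0402
```

Run:
```python
from h import *
go(np.array([.497,-.192,.123]),(.355,.935,0))
im=camera("scene");cv2.imwrite("pics/s5.png",cv2.resize(im[120:280,160:340,::-1],None,fx=4,fy=3.5))
im=camera("wrist");cv2.imwrite("pics/w5.png",im[:,:,::-1])
```

```text
t 5.6333 p [ 0.6065 -0.2346  0.2601] F [ 0.422  -0.105  -6.2971] w 0.04022181865505101
axes x,y,z [[-0.024935038370114435, 0.012716040058629058, -0.9996081963382997], [-0.34193564034113355, -0.9397171327994057, -0.0034246441805714234], [-0.9393924960983988, 0.3417162750711355, 0.027779950063457928]]
world d [-0.1095  0.0426 -0.1371] tool units [ 5.6142 -0.0848  4.5437]
rotvec units(45deg) [0.0177 0.0354 0.0041] shift units in goal frame [ 5.4855 -0.0383  4.6989]
```

View pics/s5.png

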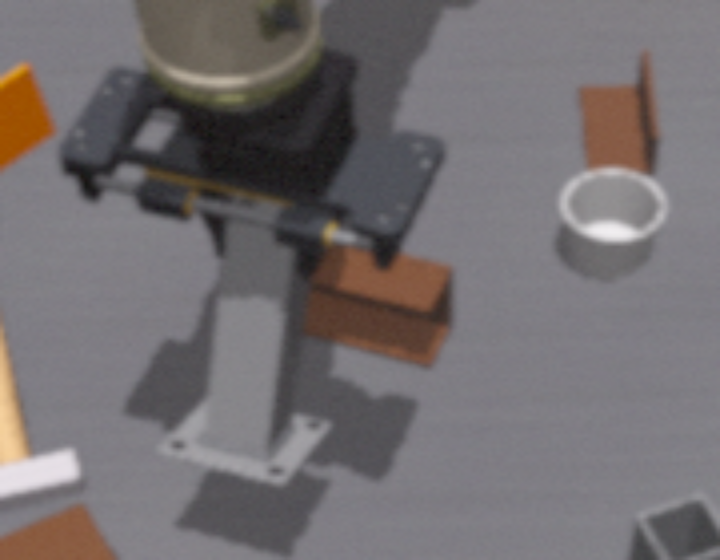

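View pics/w5.png

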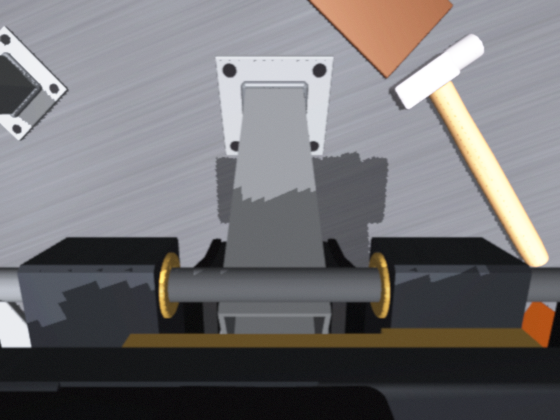

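```bash
cat >> h.py <<'E'
def lean(pts,s=None):
    # pts: foot upper-face corners far-left, far-right, near-right, near-left in wrist image
    s=s or read_state();c=calibration("wrist");M=np.array(c["tool_from_camera"]);a=.04
    obj=np.array([[-a,a,0],[a,a,0],[a,-a,0],[-a,-a,0]],float)
    n,rv,tv,e=cv2.solvePnPGeneric(obj,np.array(pts,float).reshape(-1,1,2),c["camera_matrix"],np.array(c["D"]),flags=cv2.SOLVEPNP_IPPE)
    R=Ro.from_quat(s["eef_rot"]).as_matrix()
    for r,t in zip(rv,tv):
        z=R@M[:3,:3]@cv2.Rodrigues(r)[0][:,2];p=np.array(s["ee_pos"])+R@(M[:3,:3]@t[:,0]+M[:3,3])
        print("axis",z,"lean deg",np.degrees(np.arccos(abs(z[2]))),"foot",p)
    print(e.ravel())
E
python3 - <<'E'
from h import *
lean([(217,57),(334,57),(324.5,154),(225.5,154)])
E
```

```text
axis [-0.4551  0.1586  0.8762] lean deg 28.814485759983466 foot [ 0.669  -0.2579  0.1167]
axis [ 0.4841 -0.1691  0.8585] lean deg 30.84926416438929 foot [ 0.6736 -0.2595  0.1204]
[0.783  4.6805]
```

arm_command --targets '[0, 0.03, 0, 0, 0, 0, 0, 0, 0, 0, 0, 0, 0, 0, 0, 0, 0, 0, 0, 0, 0, 0, 0, 0, 0, 0, 0, 0, 0, 0, 0, 0, 0, 0, 0]' --newtons 10

```text
time: 6.15
ee_pos: [0.6067, -0.2346, 0.2601]
eef_rot: [-0.695, 0.121, 0.698, 0.124]
ft_force: [-0.5, -0.0, -6.2]
width: 0.04
```

Run:
```python
from h import *
go(np.array([.497,-.192,.123]),(.355,.935,0))
im=camera("wrist");cv2.imwrite("pics/w6.png",im[:,:,::-1])
```

```text
t 6.15 p [ 0.6067 -0.2346  0.2601] F [-0.4973 -0.0117 -6.2314] w 0.03998862713547446
axes x,y,z [[-0.0031504860800902357, 0.0049957123095823175, -0.9999825584958867], [-0.3419586696250425, -0.9397080311762968, -0.0036172380402130777], [-0.9397097119354095, 0.34194130929340555, 0.00466886420678418]]
world d [-0.1097  0.0426 -0.1371] tool units [ 5.5051 -0.082   4.6806]
rotvec units(45deg) [0.0177 0.006  0.0046] shift units in goal frame [ 5.4829 -0.0366  4.7072]
```

View pics/w6.png

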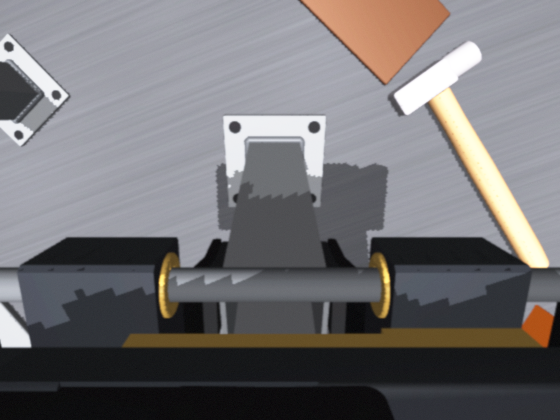

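Run:
```python
from h import *
lean([(223.5,115.5),(325.5,115.5),(319,207),(230,207)])
```

```text
axis [-0.1622  0.0575  0.9851] lean deg 9.912267597325778 foot [ 0.632  -0.2437  0.0946]
axis [ 0.4098 -0.1515  0.8995] lean deg 25.909514402194155 foot [ 0.6351 -0.2449  0.0963]
[0.4577 3.1754]
```

arm_command --targets '[0, 0, 0, 0, 0, 0, 0, 0, -0.11, 0, 0, 0, 0, 0, 0, -0.11, 0, 0, 0, 0, 0, 0, 0, 0, 0, -0.1, 0.1, 0, 0, 0, 0, 0, -0.3, 0.2, 0, 0, 0, 0, 0, -0.5, 0.3, 0, 0, 0, 0, 0, -0.66, 0.45, 0, 0, 0, 0, 0, -0.66, 0.45, 0, 0, 0, 0, 0, -0.66, 0.45, 0, 0, 0, 0, 0, -0.4, 0.3, 0, 0, 0, 0, 0, -0.2, 0.1, 0, 0, 0, 0, 0, 0, 0, 0]' --newtons 40

```text
time: 7.2
ee_pos: [0.5792, -0.1208, 0.2741]
eef_rot: [-0.638, 0.11, 0.751, 0.133]
ft_force: [-0.4, 0.1, -5.6]
width: 0.0396
```

Run:
```python
from h import *
go(np.array([.499,.199,.26]))
im=camera("scene");cv2.imwrite("pics/s7.png",im[:,:,::-1])
im=camera("wrist");cv2.imwrite("pics/w7.png",im[:,:,::-1])
```

```text
t 7.2 p [ 0.5792 -0.1208  0.2741] F [-0.3539  0.1409 -5.5619] w 0.03964001750333127
axes x,y,z [[-0.15109579207921528, 0.059585415883916, -0.9867216627954895], [-0.3392099643662878, -0.9406981177372682, -0.004863266410823741], [-0.9284969906739474, 0.3339710009858666, 0.16234749400567308]]
world d [-0.0802  0.3198 -0.0141] tool units [  1.8052 -10.9437   7.1596]
```

View pics/s7.png

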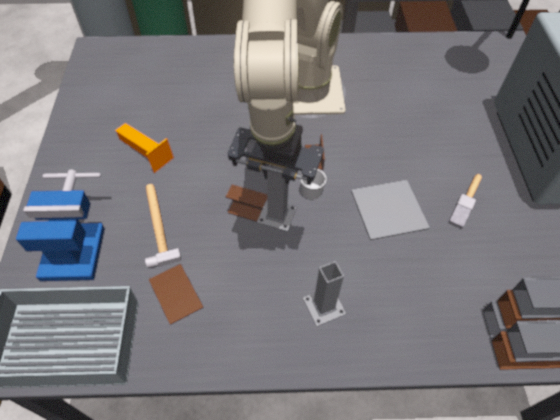

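View pics/w7.png

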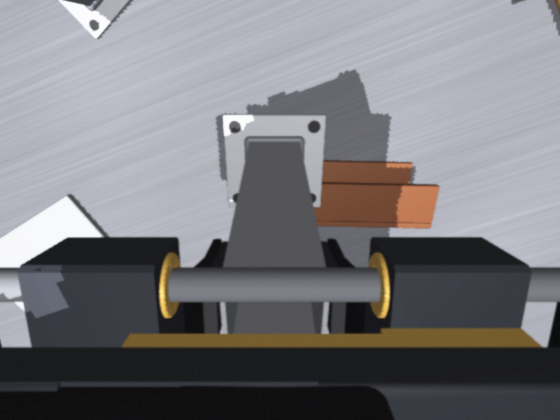

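arm_command --targets '[0, 0, 0, 0, -0.3, 0.2, 0, 0, 0, 0, 0, -0.6, 0.4, 0, 0, 0, 0, 0.1, -0.8, 0.5, 0, 0, 0, 0, 0.1, -0.9, 0.6, 0, 0, 0, 0, 0.1, -0.9, 0.6, 0, 0, 0, 0, 0.1, -0.9, 0.6, 0, 0, 0, 0, 0.1, -0.9, 0.6, 0, 0, 0, 0, 0.1, -0.9, 0.6, 0, 0, 0, 0, 0.1, -0.8, 0.5, 0, 0, 0, 0, 0.1, -0.6, 0.4, 0, 0, 0, 0, 0, -0.3, 0.2, 0, 0, 0, 0, 0, 0, 0, 0]'

```text
time: 8.3
ee_pos: [0.5243, 0.1073, 0.2716]
eef_rot: [-0.636, 0.12, 0.749, 0.141]
ft_force: [-0.6, 0.3, -5.6]
width: 0.0398
```

Run:
```python
from h import *
go(np.array([.499,.199,.26]))
im=camera("scene");cv2.imwrite("pics/s8.png",cv2.resize(im[100:260,270:450,::-1],None,fx=4,fy=3.5))
im=camera("wrist");cv2.imwrite("pics/w8.png",im[:,:,::-1])
```

```text
t 8.3 p [0.5243 0.1073 0.2716] F [-0.6414  0.3354 -5.5919] w 0.03983656928024707
axes x,y,z [[-0.15220380633981231, 0.05824600521874149, -0.9866313415920515], [-0.3634046485641498, -0.9316307925170821, 0.001061996214781119], [-0.9191142816525265, 0.3587080558198432, 0.16296462178125828]]
world d [-0.0253  0.0917 -0.0116] tool units [ 0.8241 -3.0502  2.1701]
```

View pics/s8.png

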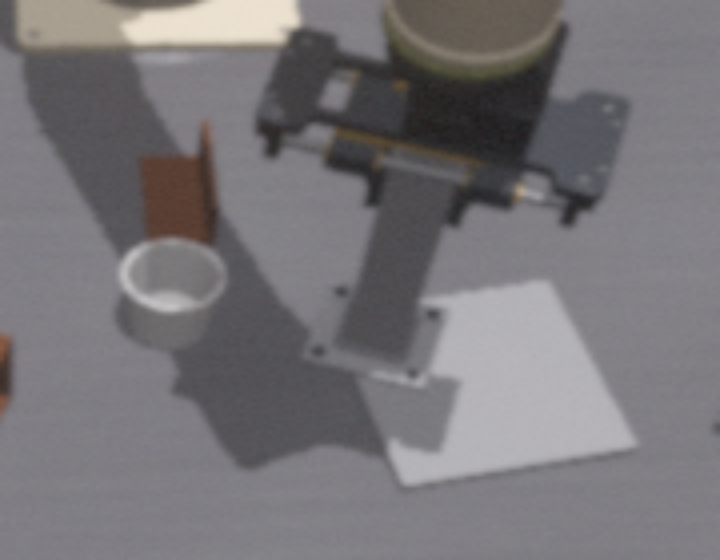

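View pics/w8.png

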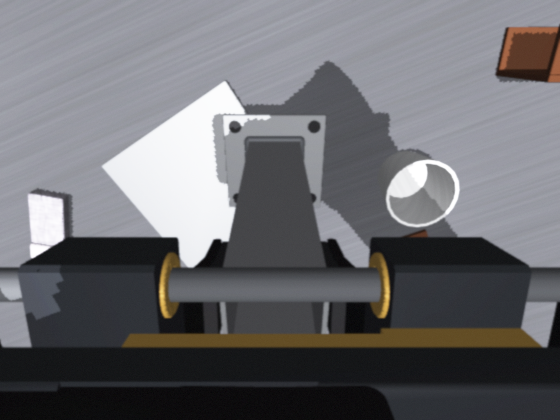

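Run:
```python
from h import *
lean([(223.5,115.5),(325.5,115.5),(319,207),(230,207)])
```

```text
axis [-0.0115  0.0092  0.9999] lean deg 0.8429503645612502 foot [0.5249 0.1037 0.1037]
axis [ 0.535  -0.2074  0.819 ] lean deg 35.016437066318694 foot [0.5282 0.1024 0.1049]
[0.4577 3.1754]
```

arm_command --targets '[0, 0, 0, 0, -0.5, 0.3, 0, 0, 0, 0, 0.1, -0.8, 0.5, 0, 0, 0, 0, 0.1, -0.8, 0.5, 0, 0, 0, 0, 0.1, -0.6, 0.5, 0, 0, 0, 0, 0.1, -0.3, 0.2, 0, 0, 0, 0, 0, 0, 0, 0]'

```text
time: 8.9
ee_pos: [0.5108, 0.1818, 0.2676]
eef_rot: [-0.635, 0.131, 0.747, 0.147]
ft_force: [-0.8, -1.1, -6.1]
width: 0.0403
```

Run:
```python
from h import *
s=read_state()
go(np.array([.499,.199,.26]))
im=camera("scene");cv2.imwrite("pics/s9.png",cv2.resize(im[100:260,320:470,::-1],None,fx=4,fy=3.75))
im=camera("top");cv2.imwrite("pics/t9.png",cv2.resize(im[150:310,80:250,::-1],None,fx=4,fy=3.75))
im=camera("wrist");cv2.imwrite("pics/w9.png",im[:,:,::-1])
```

```text
t 8.9 p [0.5108 0.1818 0.2676] F [-0.8397 -1.1422 -6.1275] w 0.04029925792193376
axes x,y,z [[-0.1503554923526135, 0.05425727046196974, -0.9871420234806236], [-0.38602123881825345, -0.9224543782902205, 0.008094637386816206], [-0.9101542886239806, 0.38227485998325833, 0.15964054097927668]]
world d [-0.0118  0.0172 -0.0076] tool units [ 0.4097 -0.4539  0.6452]
```

View pics/s9.png

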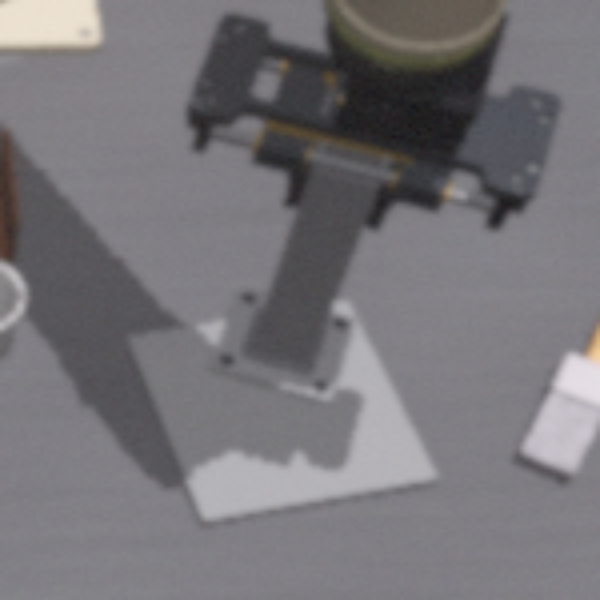

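View pics/w9.png

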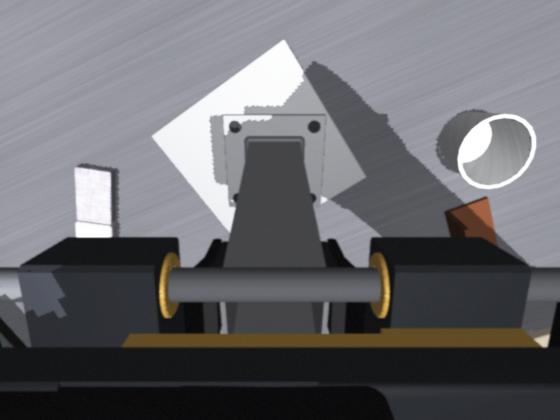

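arm_command --targets '[0, 0, 0, 0.4, -0.2, 0.05, 0, 0, 0, 0, 0.6, -0.2, 0.05, 0, 0, 0, 0, 0.6, -0.2, 0.05, 0, 0, 0, 0, 0.5, 0, 0.05, 0, 0, 0, 0, 0.3, 0, 0, 0, 0, 0, 0, 0, 0, 0, 0]'

```text
time: 9.55
ee_pos: [0.5072, 0.1921, 0.2042]
eef_rot: [-0.635, 0.136, 0.745, 0.151]
ft_force: [-0.8, -0.5, -5.6]
width: 0.0398
```

Run:
```python
from h import *
s=read_state()
go(np.array([.499,.201,.183]))
im=camera("wrist");cv2.imwrite("pics/w10.png",im[:,:,::-1])
lean([(223.5,115.5),(325.5,115.5),(319,207),(230,207)])
```

```text
t 9.55 p [0.5072 0.1921 0.2042] F [-0.8304 -0.5123 -5.5786] w 0.03977893885018121
axes x,y,z [[-0.1472254112127256, 0.05226122736933145, -0.9877213384386789], [-0.3990525336423729, -0.9168624522862171, 0.010969000925677791], [-0.9050313550849203, 0.3957676183084662, 0.15584042675633814]]
world d [-0.0082  0.0089 -0.0212] tool units [ 0.905  -0.2055  0.3053]
axis [-0.0144  0.0203  0.9997] lean deg 1.427336040297702 foot [0.508  0.1892 0.0373]
axis [ 0.5245 -0.2178  0.8231] lean deg 34.606489521644775 foot [0.5112 0.1878 0.0385]
[0.4577 3.1754]
```

View pics/w10.png

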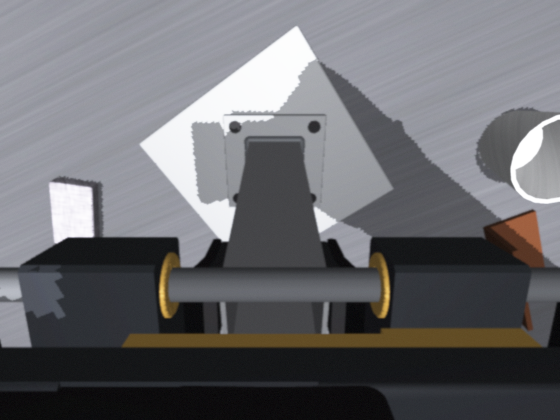

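arm_command --targets '[0, 0, 0, 0.2, -0.2, 0.3, 0, 0, 0, 0, 0.2, 0, 0, 0, 0, 0, 0, 0.2, 0, 0, 0, 0, 0, 0, 0.1, 0, 0, 0, 0, 0, 0, 0, 0, 0, 0]' --newtons 20

```text
time: 10.02
ee_pos: [0.5011, 0.2008, 0.1892]
eef_rot: [-0.636, 0.137, 0.744, 0.153]
ft_force: [-0.4, -0.1, -6.0]
width: 0.0402
```

Run:
```python
from h import *
go(np.array([.499,.201,.183]))
c=[wonz(p,.01) for p in[(141,143),(393,187)]]
im=camera("wrist");cv2.imwrite("pics/w11.png",im[:,:,::-1])
lean([(223.5,115.5),(325.5,115.5),(319,207),(230,207)])
```

```text
t 10.0167 p [0.5011 0.2008 0.1892] F [-0.3532 -0.07   -5.9752] w 0.040158637991730695
axes x,y,z [[-0.14315981753949955, 0.05322952458791774, -0.9882671118448705], [-0.4010121104806376, -0.9160309473829654, 0.008751610396481757], [-0.9048174146699004, 0.3975599591870529, 0.1524845072827621]]
world d [-0.0021  0.0002 -0.0062] tool units [0.2571 0.024  0.0394]
axis [-0.018   0.0195  0.9996] lean deg 1.5200133900368433 foot [0.5022 0.1983 0.0218]
axis [ 0.5211 -0.2194  0.8248] lean deg 34.433760780161265 foot [0.5054 0.1969 0.0231]
[0.4577 3.1754]
```

View pics/w11.png

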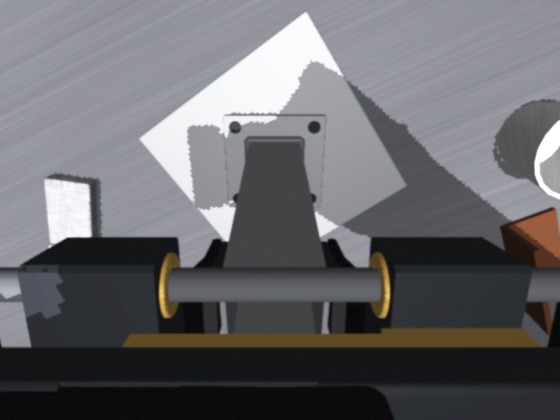

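arm_command --targets '[0, 0, 0, 0.1, 0, 0, 0, 0, 0, 0, 0.1, 0, 0, 0, 0, 0, 0, 0.05, 0, 0, 0]' --newtons 15

```text
time: 10.32
ee_pos: [0.5008, 0.2012, 0.1835]
eef_rot: [-0.637, 0.136, 0.743, 0.153]
ft_force: [-0.2, -0.3, -6.2]
width: 0.0398
```

arm_command --targets '[0, 0, 0, 0.1, 0, 0, 0, 0, 0, 0, 0, 0, 0, 0]'

```text
time: 10.48
ee_pos: [0.5004, 0.2012, 0.1806]
eef_rot: [-0.637, 0.137, 0.743, 0.153]
ft_force: [-0.6, -0.0, -6.2]
width: 0.0398
```

arm_command --targets '[0, 0, 0, 0.1, 0, 0, 0, 0, 0, 0, 0, 0, 0, 0]'

```text
time: 10.65
ee_pos: [0.5004, 0.2013, 0.1783]
eef_rot: [-0.637, 0.136, 0.743, 0.153]
ft_force: [0.2, 0.1, -5.7]
width: 0.0401
```

arm_command --targets '[0, 0, 0, 0.1, 0, 0, 0, 0, 0, 0, 0, 0, 0, 0]'

```text
time: 10.82
ee_pos: [0.5019, 0.201, 0.178]
eef_rot: [-0.639, 0.137, 0.741, 0.154]
ft_force: [0.6, 0.4, -6.9]
width: 0.0399
```

Run:
```python
from h import *
im=camera("wrist");cv2.imwrite("pics/w12.png",im[:,:,::-1])
im=camera("scene");cv2.imwrite("pics/s12.png",cv2.resize(im[100:260,320:470,::-1],None,fx=4,fy=3.75))
```

```text
(no output)
```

View pics/w12.png

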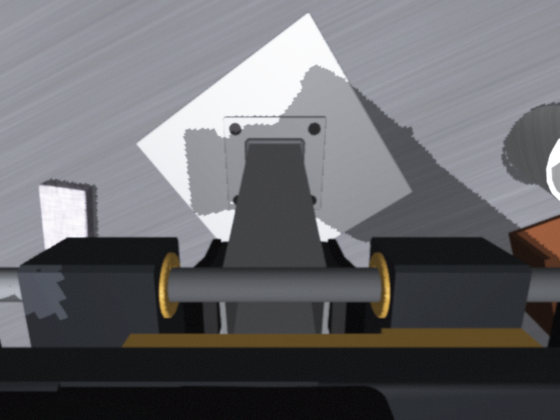

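View pics/s12.png

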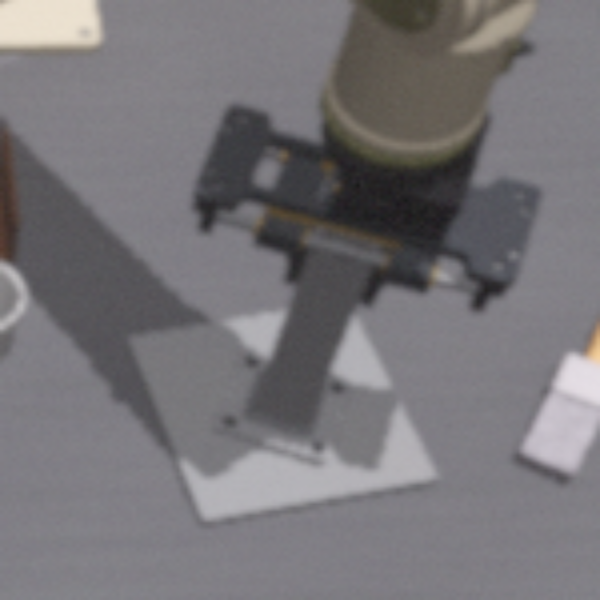

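arm_command --targets '[0, 0, 0, 0.1, 0, 0, 0, 0, 0, 0, 0, 0, 0, 0]' --newtons 12

```text
time: 11.08
ee_pos: [0.5026, 0.2007, 0.1769]
eef_rot: [-0.64, 0.137, 0.74, 0.154]
ft_force: [-0.8, 0.4, -5.6]
width: 0.0397
```

arm_command --targets '[0, 0, 0, 0.12, 0, 0, 0, 0, 0, 0, 0.05, 0, 0, 0, 0, 0, 0, 0, 0, 0, 0]'

```text
time: 11.33
ee_pos: [0.504, 0.2001, 0.1751]
eef_rot: [-0.641, 0.137, 0.739, 0.155]
ft_force: [-1.6, 0.1, -4.7]
width: 0.04
```

Run:
```python
from h import *
go([.5,.2,.18])
im=camera("wrist");cv2.imwrite("pics/w13.png",im[:,:,::-1])
im=camera("scene");cv2.imwrite("pics/s13.png",cv2.resize(im[160:240,350:440,::-1],None,fx=7,fy=7,interpolation=cv2.INTER_CUBIC))
```

```text
t 11.3333 p [0.504  0.2001 0.1751] F [-1.5668  0.072  -4.7222] w 0.04004347428966727
axes x,y,z [[-0.12905162081306137, 0.053059698302300146, -0.9902173234101649], [-0.4048382218951815, -0.9143805761742083, 0.00376510399204541], [-0.9052357114355741, 0.40136371327188014, 0.13948288931026048]]
world d [-0.004  -0.0001  0.0049] tool units [-0.1742  0.0698  0.1724]
```

View pics/w13.png

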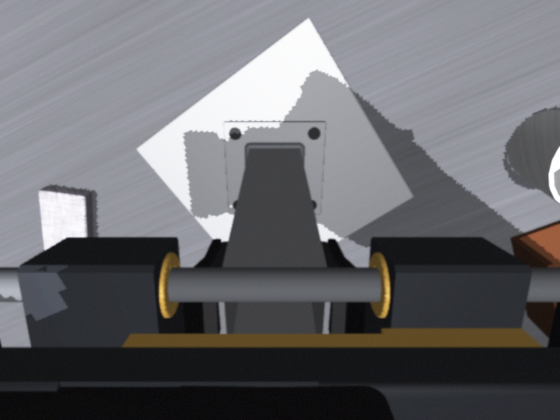

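View pics/s13.png

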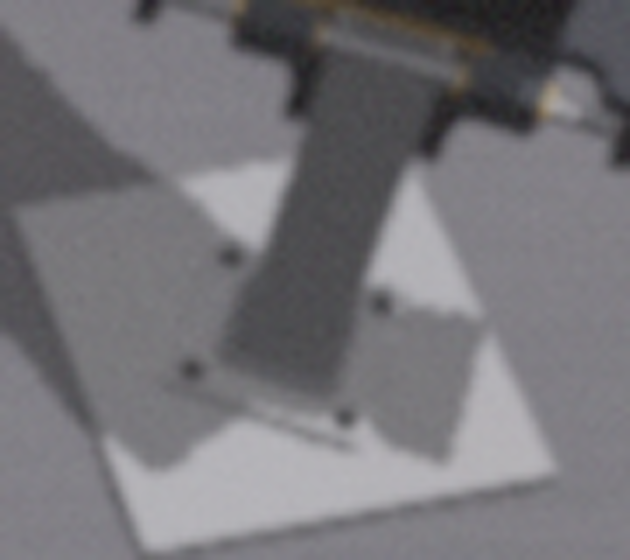

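Run:
```python
from h import *
lean([(223.5,121.5),(325.5,121.5),(319,213),(230,213)])
im=cv2.imread("pics/w13.png");cv2.imwrite("pics/w13c.png",cv2.resize(im[100:225,205:345],None,fx=5,fy=4.6,interpolation=cv2.INTER_CUBIC))
```

```text
axis [-0.0118  0.0116  0.9999] lean deg 0.9501000248945695 foot [0.5033 0.1993 0.0094]
axis [ 0.5169 -0.2242  0.8261] lean deg 34.296551890621075 foot [0.5065 0.1979 0.0106]
[0.5452 3.223 ]
```

View pics/w13c.png

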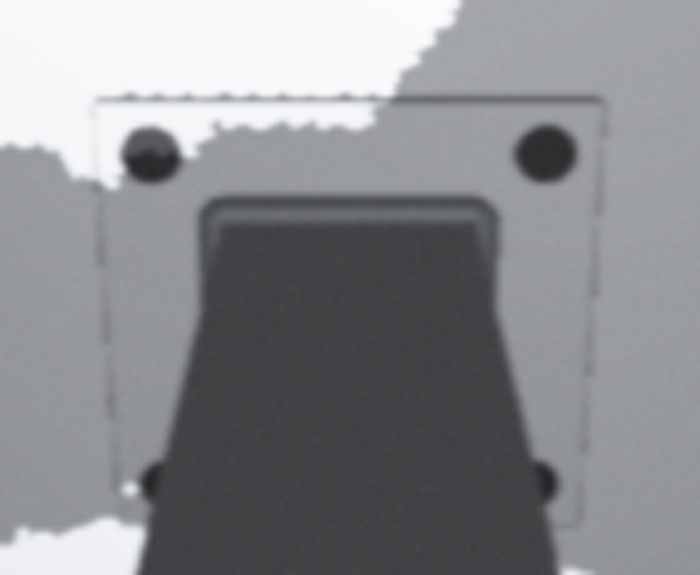

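arm_command --targets '[0, 0, 0, 0.12, 0, 0, 0, 0, 0, 0, 0.12, 0, 0, 0, 0, 0, 0, 0, 0, 0, 0, 0, 0, 0, 0, 0, 0, 0]' --newtons 8

```text
time: 11.77
ee_pos: [0.5055, 0.1993, 0.1709]
eef_rot: [-0.643, 0.138, 0.737, 0.155]
ft_force: [0.1, -1.7, -0.7]
width: 0.04
```

Run:
```python
from h import *
go([.5,.2,.18])
im=camera("wrist");cv2.imwrite("pics/w14c.png",cv2.resize(im[100:225,205:345,::-1],None,fx=5,fy=4.6,interpolation=cv2.INTER_CUBIC))
```

```text
t 11.7667 p [0.5055 0.1993 0.1709] F [ 0.1253 -1.6963 -0.7413] w 0.04001596370365951
axes x,y,z [[-0.1239453602313247, 0.051908198602011624, -0.9909304146079185], [-0.40604799550030657, -0.9138470934418381, 0.002918074380012764], [-0.9054074072081089, 0.4027269903120455, 0.13434432718537628]]
world d [-0.0055  0.0007  0.0091] tool units [-0.3307  0.0637  0.2602]
```

View pics/w14c.png

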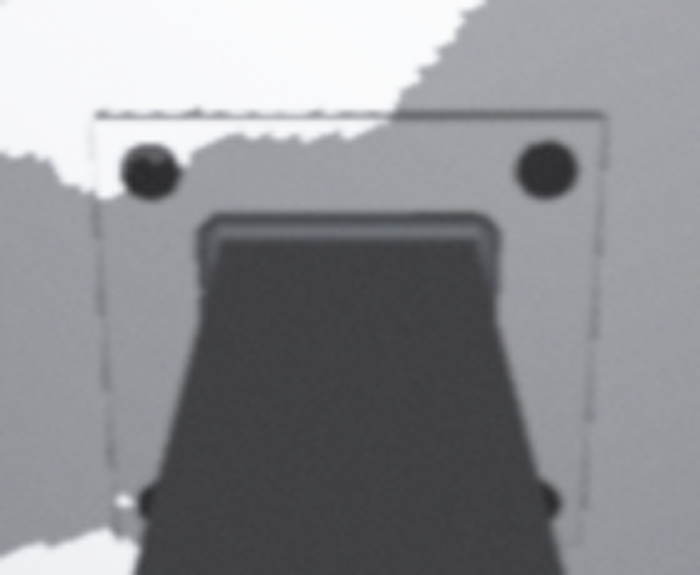

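Run:
```python
from h import *
lean([(223.5,124.5),(325.5,124.5),(319.5,217),(229.5,217)])
o=cv2.imread
im=camera("scene");cv2.imwrite("pics/s14.png",cv2.resize(im[160:240,350:440,::-1],None,fx=7,fy=7,interpolation=cv2.INTER_CUBIC))
im=camera("top");cv2.imwrite("pics/t14.png",cv2.resize(im[160:290,90:220,::-1],None,fx=4.5,fy=4.5,interpolation=cv2.INTER_CUBIC))
```

```text
axis [0.0107 0.0006 0.9999] lean deg 0.6145873865793064 foot [0.5036 0.1991 0.0081]
axis [ 0.503  -0.2197  0.8359] lean deg 33.287892180009514 foot [0.5066 0.1978 0.009 ]
[0.4739 2.9977]
```

View pics/s14.png

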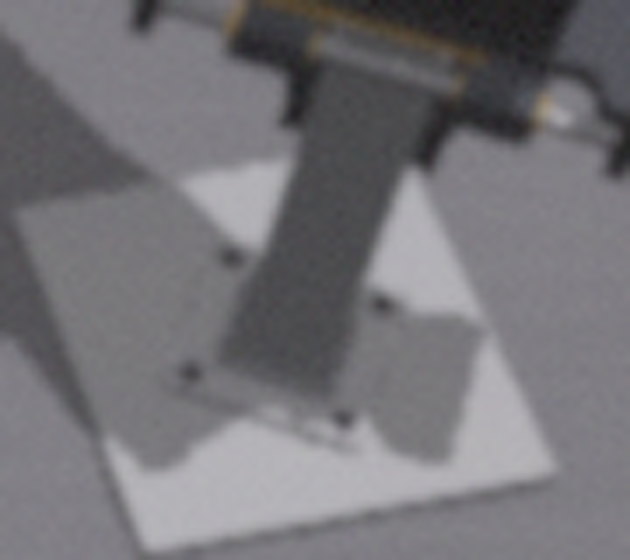

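View pics/t14.png

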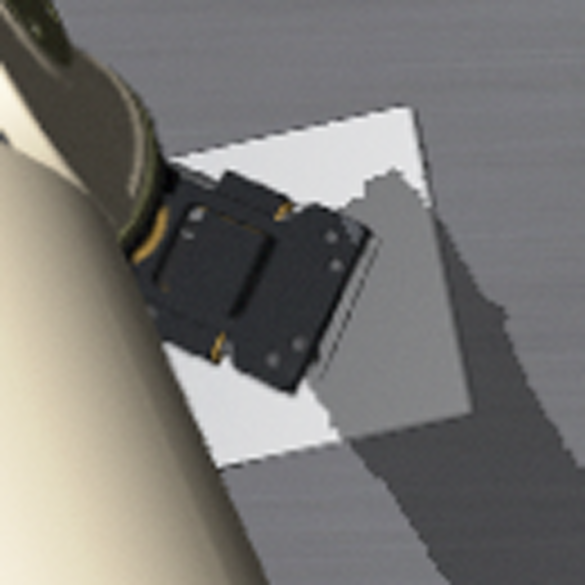

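The foot is flat on the plate, about 4 mm from its middle. The wrist force has dropped to about 0, so I'll open the gripper.

arm_command --targets '[0, 0, 0, 0, 0, 0, 0.2, 0, 0, 0, 0, 0, 0, 0.6, 0, 0, 0, 0, 0, 0, 0.8, 0, 0, 0, 0, 0, 0, 1, 0, 0, 0, 0, 0, 0, 1, 0, 0, 0, 0, 0, 0, 1, 0, 0, 0, 0, 0, 0, 1, 0, 0, 0, 0, 0, 0, 1, 0, 0, 0, 0, 0, 0, 1]'

```text
time: 12.67
ee_pos: [0.5046, 0.2017, 0.171]
eef_rot: [-0.643, 0.136, 0.738, 0.155]
ft_force: [-0.6, -0.6, -0.3]
width: 0.0834
```

Run:
```python
from h import *
go([.5,.2,.28])
im=camera("wrist");cv2.imwrite("pics/w15.png",im[:,:,::-1])
```

```text
t 12.6667 p [0.5046 0.2017 0.171 ] F [-0.564  -0.618  -0.2921] w 0.08337021040560055
axes x,y,z [[-0.1250075667631196, 0.054357639263790114, -0.9906656122555338], [-0.40383047448492776, -0.9148335198806838, 0.0007607759174595163], [-0.906252755101601, 0.40015606699934736, 0.13631238356940115]]
world d [-0.0046 -0.0017  0.109 ] tool units [-4.3006  0.1395  0.734 ]
```

View pics/w15.png

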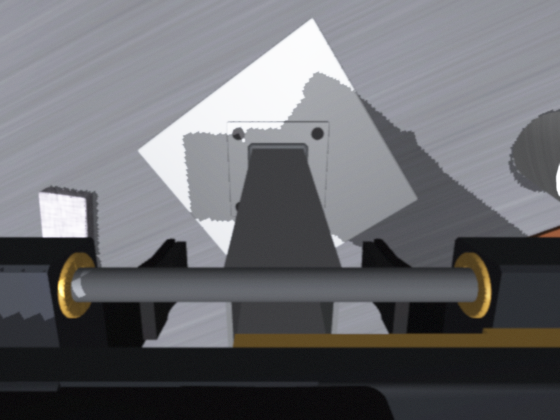

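The fingers are clear on both sides and the post is standing. Now I'll back off upward.

arm_command --targets '[0, 0, 0, -0.4, 0, 0, 1, 0, 0, 0, -0.6, 0, 0.05, 1, 0, 0, 0, -0.8, 0, 0.05, 1, 0, 0, 0, -1, 0, 0.1, 1, 0, 0, 0, -1, 0, 0.1, 1, 0, 0, 0, -1, 0, 0.1, 1, 0, 0, 0, -1, 0, 0, 1, 0, 0, 0, 0, 0, 0, 1]'

```text
time: 13.38
ee_pos: [0.5131, 0.1969, 0.3265]
eef_rot: [-0.642, 0.136, 0.738, 0.155]
ft_force: [0.9, 0.2, 0.2]
width: 0.0872
```

arm_command --targets '[0, 0, 0, 0, 0, 1, 1, 0, 0, 0, 0, 0, 1, 1, 0, 0, 0, 0, 0, 1, 1, 0, 0, 0, 0, 0, 1, 1, 0, 0, 0, 0, 0, 0, 1]'

```text
time: 13.8
ee_pos: [0.4206, 0.2382, 0.3447]
eef_rot: [-0.644, 0.136, 0.737, 0.157]
ft_force: [-1.0, 0.8, 0.7]
width: 0.0872
```

Run:
```python
from h import *
go([.5,.2,.28])
for n in("scene","top"):
    im=camera(n);cv2.imwrite(f"pics/{n}16.png",im[:,:,::-1])
a=cv2.imread("pics/scene16.png");b=cv2.imread("pics/top16.png")
cv2.imwrite("pics/f16.png",np.hstack([cv2.resize(a[120:250,330:450],(390,422)),cv2.resize(b[160:290,90:220],(400,422))]))
```

```text
t 13.8 p [0.4206 0.2382 0.3447] F [-0.9637  0.8298  0.6939] w 0.08718243794972341
axes x,y,z [[-0.12195235421543621, 0.05701403936040628, -0.9908970797298391], [-0.40594165778117064, -0.913895228851877, -0.002623196456716159], [-0.9057256724743912, 0.40192649825258553, 0.1345960483195055]]
world d [ 0.0794 -0.0382 -0.0647] tool units [ 2.0884  0.1125 -3.8393]
```

View pics/f16.png

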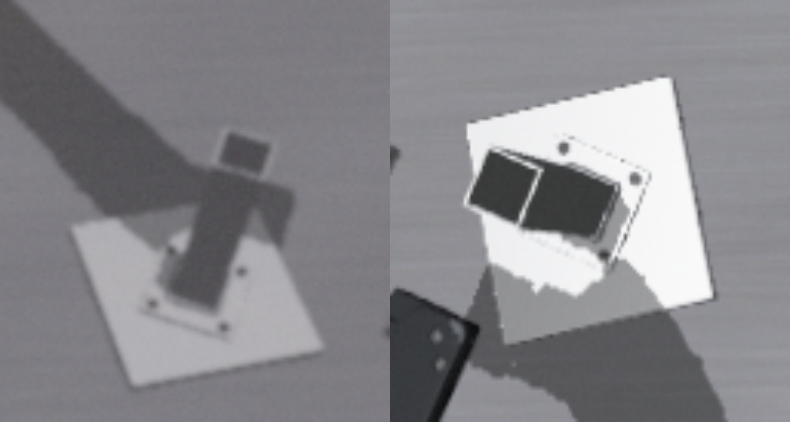

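View pics/scene16.png

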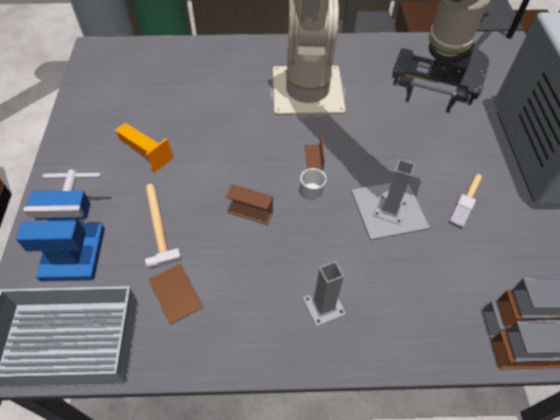

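Run:
```python
from h import *
print("rim",tri((404.8,167.1),(126.7,217.6)), onz("scene",(404.8,167.1),.195),onz("top",(126.7,217.6),.195))
print("foot",onz("scene",(390.8,208.7),.015))
print(read_state()["time"])
close_job()
```

```text
rim (array([0.5027, 0.2011, 0.1898]), np.float64(0.0011165676890938629)) [0.5072 0.1985 0.195 ] [0.5024 0.1998 0.195 ]
foot [0.5082 0.1999 0.015 ]
13.9
the job is handed in; nothing more can be done
```

I stood the fallen post upright near the middle of the bare plate and handed the job in at 13.9 s. The hand-in gives no verdict.

**What I did:** I gripped the post about 27 mm below its top. I lifted it up and away from the channel, easing the grip so it could swing to within about 10° of upright. The tool's tilt took out the rest. I then lowered it until the wrist force fell from about 6 N to near zero, and only then let go and backed off.

**Last checks:**
- **Position:** the rim measured about (0.503, 0.201) m and the foot about (0.508, 0.200) m, against a plate middle of about (0.499, 0.199) m. That is under 10 mm off, where 40 mm is allowed.
- **Uprightness:** the wrist view showed about 0.6° of lean just before release. The rim and foot readings afterwards differ by about 5 mm over 180 mm, or roughly 1.5°.
- **Other things:** the second post and the tin look unmoved in the last scene picture; I checked that by eye only. The gripper is well clear of everything.

**Disagreements:**
- Heights found from the two fixed cameras read about 4–5 mm low, as they did on the channel. The rim read 0.190 m against an expected 0.195 m.
- The foot's height from the wrist camera also read about 7 mm low, at 0.008 m against 0.015 m.
- The post slid roughly 10–15 mm lengthwise in the jaws while the grip was eased. I allowed for this when lowering it.

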